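Let the large onion out of the onion chute

TASK

Two onions wait behind the gates of a two-lane wooden chute, one in each lane. Press the paddle of the lane that holds the larger onion fully down so that its gate lifts, keep it down until that onion has rolled into the bowl, then let go so that the gate shuts. Leave the smaller onion behind its gate without pressing its paddle, do not touch either onion with the robot, and leave the bowl and the things standing around where they are.

Things in the scene. Friction and masses are not known exactly. Their poses are not given: they have to be found in the camera images.
- chute: Fixed wooden chute, 260 mm long, 154 mm wide. Origin on the table below it; x uphill, away from the bowl, y to the left lane, z up. Lanes 66 mm wide at y = +36 (left) and -36 mm (right), walls 34 mm; floor 85 mm high at the lip (x = -100 mm), 108 mm at the gates (x = 65 mm). Back wall 165 mm high. Lever pivots: x = -20 mm, 135 mm high. Gate tops 192 mm high, 235 mm when lifted.
- paddle_left (a point): Ivory-coloured pedal 50 x 44 x 10 mm on the front end of the left lever, beside the bowl, free above. This point: centre of its top face, about 177 mm above the table at rest. At rest its front edge (chute -x) is tilted up 0.3 rad; pressed, its centre goes down about 56 mm and 9 mm along chute -x, and it ends tilted 0.3 rad the other way.
- paddle_right (a point): Ivory-coloured pedal 50 x 44 x 10 mm on the front end of the right lever, beside the bowl, free above. This point: centre of its top face, about 177 mm above the table at rest. At rest its front edge (chute -x) is tilted up 0.3 rad; pressed, its centre goes down about 56 mm and 9 mm along chute -x, and it ends tilted 0.3 rad the other way.
- lever_left (a joint): Left lever on the outside of the chute's left wall: 0 at rest, gate shut; 0.6 rad with the paddle fully down at a hard stop. Its spring takes about 2.5 N at the paddle to start, 6 N fully down, and shuts it when let go. The gate clears the large onion above about 0.5 rad, so press it all the way.
- lever_right (a joint): Right lever on the outside of the chute's right wall: 0 at rest, gate shut; 0.6 rad with the paddle fully down at a hard stop. Its spring takes about 2.5 N at the paddle to start, 6 N fully down, and shuts it when let go. The gate clears the large onion above about 0.5 rad, so press it all the way.
- onion_large: Larger brown onion, a ball 52 mm across, behind the gate of one lane (either). Origin: its centre.
- onion_small: Smaller brown onion, a ball 38 mm across, behind the gate of the other lane. Origin: its centre.
- bowl: Loose round stoneware bowl, 200 mm across the rim, 70 mm high, under the chute's lip between the paddles. Origin: centre of its underside. An onion let go takes about one second to roll down into it.
- mill_white: White pepper mill standing beside the chute, 54 mm across, 143 mm high. Origin: centre of its underside.
- mill_dark: Dark wooden pepper mill of the same shape, on the other side. Origin: centre of its underside.
- leek: Leek lying on the table to the left of the chute, about 300 mm long, 34 mm thick. Origin: centre of its underside, x along it.
- butter_tub: Open white butter tub to the right of the chute, 110 x 85 x 45 mm, its lid standing open to 110 mm. Origin: centre of its underside.
Mind the look-alikes: they are no part of the job. Leave any blue or turquoise look-alike of the bowl alone.

How it is judged (in metres and radians):
On the way, in this order (a step that is already met when the one before it is completed fails the run):
1. the robot presses down the paddle of the lane that holds the larger onion (lever above 0.35 rad) (((y of onion_small in the frame of chute below 0 m and value of joint lever_left above 0.35 rad and contact force between any of the fingers, the arm and lever_left_c0 above 0.5 N) or (y of onion_small in the frame of chute above 0 m and value of joint lever_right above 0.35 rad and contact force between any of the fingers, the arm and lever_right_c0 above 0.5 N))), for 0.05 s.
2. the larger onion has rolled into the bowl (horizontal distance between onion_large and bowl below 0.08 m and height (world z) of onion_large below 0.06 m), for 0.2 s.
At the end, for the whole second after the job is handed in: The larger onion lies in the bowl (centre within 80 mm of the bowl's axis, below 60 mm, slower than 0.1 m/s); both levers are back at rest (below 0.06 rad); the smaller onion is still behind its gate; the bowl is upright and within 30 mm of where it stood (all of step 2 and linear speed of onion_large below 0.1 m/s and value of joint each of lever_left, lever_right below 0.06 rad and x of onion_small in the frame of chute above 0.075 m and height (world z) of onion_small above 0.11 m and distance of bowl from where it was at the start of the episode below 0.03 m and angle between bowl's own z axis and vertical below 0.1 rad); the robot touches nothing.
It fails at once if the robot touches an onion (contact force between any of the fingers, the arm and onion_large above 0.3 N or contact force between any of the fingers, the arm and onion_small above 0.3 N).
It fails at once if the paddle of the smaller onion's lane is pressed (lever above 0.12 rad) ((y of onion_small in the frame of chute above 0 m and value of joint lever_left above 0.12 rad) or (y of onion_small in the frame of chute below 0 m and value of joint lever_right above 0.12 rad)).
It fails at once if the smaller onion leaves its place behind the gate (x of onion_small in the frame of chute below 0.06 m).
It fails at once if the bowl is shoved more than 30 mm or tipped (distance of bowl from where it was at the start of the episode above 0.03 m or angle between bowl's own z axis and vertical above 0.3 rad).
It fails at once if a mill, the leek or the butter tub is moved more than 20 mm or lifted (distance of any of mill_white, mill_dark, leek, butter_tub from where it was at the start of the episode above 0.02 m).
It also fails if it takes over 32 s, if anything falls off the work surface, if the arm or the gripper's body presses on something with over 40 N, if the wrist force passes 120 N, or if a joint passes its speed limit or range.

ROBOT

A 6-joint arm with a two-finger parallel gripper is mounted at the origin on the work surface. World frame = base frame: x ahead of the robot, y to its left, z up, the work surface at z = 0. Lengths are in mm, angles in rad, forces in N, time in s.
With the tool pointing down it reaches from about 350 to 975 mm from the base axis. Payload 7.1 kg.
Tool frame: the origin (TCP) lies midway between the tips of the shut fingers; the grasp point (between the pads) lies 19 mm behind it (ctrl.grip_depth is the distance from the TCP to the grasp point, in mm); z points along the fingers, y is the line along which they close (so a half turn about z gives the same grasp; the last joint's range is limited). The gripper opens to 88 mm and grips with 3 to 60 N. Pads are 20 mm wide; open, the fingers measure 115 mm over their backs; the gripper's body (75 mm by 178 mm) begins 61 mm behind the grasp point.
Start: joints at [-0.019, 0.423, 1.63, -0, 1.089, -0.019], TCP at [624.984, 0.026, 200.275] pointing down, gripper open.
Joint ranges: [-3, 3], [-0.9, 2.11], [0.09, 2.58], [-1.31, 4.45], [0.11, 2.69], [-2.54, 2.54]. Speed limits (rad/s): [2.39, 2.39, 3.01, 3.14, 3.14, 3.14].

INTERFACE

Orientations are given as a rotation vector (axis times angle).
In Python, from workcell import ctrl, cams gives the robot as it stands.
- The arm moves only by the tool move_arm, never from a script. Its argument "steps" is a list of rows, each a list of 3 entries, a list of its own where there are three numbers: the shift along the tool's x, y, z in units of 25 mm (1.0 is 25 mm), then the turn about the tool's z in units of 5 degrees (1.0 is 5 degrees), then the closure, from 0 (fully open) to 1 (shut). A call has 1 to 20 rows; each row shifts and turns the commanded pose from where the row before left it, along the tool's axes as they then stand; what a row does not reach is not made up. A row lasts 1/12 s, in which the tool goes at most 41.7 mm and 7.16 degrees, less where a joint would pass 70% of its speed; a pose out of reach is approached as far as the arm can. A call is refused whole if a number of a shift passes 1 or a number of a turn 1, either way. A call with a gripper value outside its range is refused whole. The fingers move at their own pace and stop on an object; the grip force is fixed at half the most. Time passes only in rows, so rows that do not move let the fingers close. It gives the time, the measured TCP pose, the force, the opening and the grip force at its end, in the units of the state.
- ctrl.get_obs(): the state, without advancing time (a new reading comes with each control period).
- cams.get_image(name): name is "scene" or "side" or "wrist"; returns a dict with "image" (420x560x3 uint8, red, green, blue), "camera_matrix" (3x3 intrinsics, pixels), "k1" (the pictures are not rectified: a ray, as slopes to the right and down, at radius r is drawn at 1 + k1 r^2 times it, then the intrinsics apply), "xyz" and "rotation" of the camera in the world; the wrist camera has in their place "mount" (4x4, takes a point from camera to tool coordinates, whose origin is the TCP and whose axes are the flange's). Camera axes: x right, y down, z forward; pixel columns grow to the right and rows downward; lengths in mm; the calibration is good to about 2 mm. A picture is of the moment at which its call begins: read the wrist's pose just before it. There is no depth.
- ctrl.close_job(): hands the job in; it is judged then, once.
Trained networks look in the newest picture that a camera, given by its name, has taken for a name from the list of things; names that differ only in an ending like _2 or _b are one class to them, and where a whole thing is asked for, a point or a joint stands for the part that bears it (a point fixed in the world has none). Each returns a list of dicts, best first, with "p" (0 to 1); they miss things now and then, are a little off and sometimes report something else, mostly with a low value. They report only what shows in the picture. A call takes as long as a camera call. They do not tell look-alikes from the thing itself.
- cams.boxes_of(camera, thing): "rect" ([centre column, centre row, width, height] in pixels, round what is visible of it).
- cams.cut_out(camera, thing): "pixels" (420x560 bool, what is visible of it) and "rect" ([centre column, centre row, width, height] in pixels, round what is visible of it).
The state is a dict: "t": time; "qpos": joint angles; "qvel": joint speeds; "joint_torque": joint torques, N m; "ee_pos": TCP position; "orientation": TCP orientation; "ft_force": force on the tool from outside, world axes, zero at the start; "moment": the same for the moment, N m; "width": finger opening in mm; "grasp_force": force on a finger pad.
Only numpy, scipy, OpenCV 4.12 (cv2) and the standard library are available. Lean on these libraries where they do the work, as an engineer would, in place of code of your own. Each camera call takes 0.05 s, during which the arm holds its last target. There are 200 camera calls.

## Working session

There is one attempt and no reset: what is moved stays moved. The work goes in short steps, Python scripts to look and compute and a tool call to move; the robot and the scene stay as the last step left them, time stands still between calls to the robot, and variables do not carry over. Pictures are saved under pics/ and viewed, at most 10 in all, crops included, and the job is handed in when it is done.

Besides the shell and the picture viewer there is one more tool, called after "Call:" as name(argument=value, ...) on one line, values as JSON. move_arm: Moves the arm, as the interface text tells. Its arguments: {"type":"object","properties":{"steps":{"type":"array"}},"required":["steps"]}

```bash
mkdir -p pics
cat > h.py <<'E'
import numpy as np,cv2
from workcell import ctrl,cams
E
python3 - <<'E'
from h import *
import pickle
D={}
for c in("scene","side"):
    d=cams.get_image(c);D[c]=d
    cv2.imwrite(f"pics/{c}0.png",d["image"][...,::-1])
    print(c,np.round(d["camera_matrix"],1).tolist(),d["k1"],np.round(d["xyz"]),np.round(d["rotation"],3).tolist())
    for t in("chute","paddle_left","paddle_right","onion_large","onion_small","bowl","mill_white","mill_dark","leek","butter_tub"):
        print(t,[(round(b["p"],2),np.round(b["rect"]).tolist()) for b in cams.boxes_of(c,t)])
pickle.dump(D,open("d.pkl","wb"))
print(ctrl.get_obs())
E
```

```text
scene [[381.1, 0.0, 286.3], [0.0, 381.1, 210.1], [0.0, 0.0, 1.0]] -0.06993630324781301 [995. 467. 782.] [-1.186, -2.339, 1.004]
chute [(0.76, [230.0, 249.0, 187.0, 141.0])]
paddle_left [(0.83, [239.0, 226.0, 98.0, 70.0])]
paddle_right [(0.79, [173.0, 227.0, 34.0, 37.0])]
onion_large [(0.62, [196.0, 258.0, 30.0, 22.0])]
onion_small [(0.74, [174.0, 243.0, 14.0, 20.0])]
bowl [(0.91, [185.0, 152.0, 26.0, 34.0]), (0.76, [256.0, 207.0, 73.0, 56.0])]
mill_white [(0.67, [289.0, 292.0, 25.0, 49.0])]
mill_dark [(0.58, [146.0, 217.0, 28.0, 45.0])]
leek [(0.96, [337.0, 308.0, 61.0, 96.0]), (0.35, [149.0, 218.0, 29.0, 45.0])]
butter_tub [(0.75, [141.0, 183.0, 58.0, 54.0])]
side [[486.6, 0.0, 280.9], [0.0, 486.6, 198.0], [0.0, 0.0, 1.0]] 0.04423004075132987 [ 455. -967.  798.] [-2.156, 0.013, -0.02]
chute [(0.97, [313.0, 248.0, 214.0, 146.0])]
paddle_left [(0.62, [322.0, 197.0, 98.0, 36.0])]
paddle_right [(0.86, [338.0, 225.0, 97.0, 47.0]), (0.67, [328.0, 182.0, 17.0, 26.0])]
onion_large [(0.6, [380.0, 204.0, 15.0, 19.0])]
onion_small [(0.52, [388.0, 227.0, 7.0, 13.0])]
bowl [(0.93, [205.0, 369.0,
[... 431 characters left out ...]
, 194.0, 97.0, 36.0])]
{'t': 1.1, 'qpos': array([-1.90354699e-02,  4.23093600e-01,  1.62990195e+00,  7.94319159e-06,
        1.08858981e+00, -1.89954661e-02]), 'qvel': array([-0.00078188,  0.0004493 ,  0.00019499, -0.0005884 ,  0.0009808 ,
        0.00013586]), 'joint_torque': array([ 5.32319664e-04, -5.44579411e+01, -2.74048841e+01,  6.45847013e-02,
        1.69186376e-02,  6.64670623e-06]), 'ee_pos': array([6.24986560e+02, 6.14347270e-03, 2.00278292e+02]), 'orientation': array([2.22148973e+00, 2.22139268e+00, 1.59116824e-05]), 'ft_force': array([-1.12100182,  0.32735059, -0.31354216]), 'moment': array([-0.00125238,  0.02467138,  0.03536964]), 'grasp_force': 0.0, 'width': 88.04885051841877}
```

Run:
```python
import cv2
a=cv2.imread("pics/scene0.png")[130:350,100:380];b=cv2.imread("pics/side0.png")[130:350,200:460]
cv2.imwrite("pics/scene1.png",cv2.resize(a,None,fx=2.7,fy=2.7,interpolation=cv2.INTER_CUBIC))
cv2.imwrite("pics/side1.png",cv2.resize(b,None,fx=2.7,fy=2.7,interpolation=cv2.INTER_CUBIC))
```

```text
(no output)
```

View pics/scene1.png

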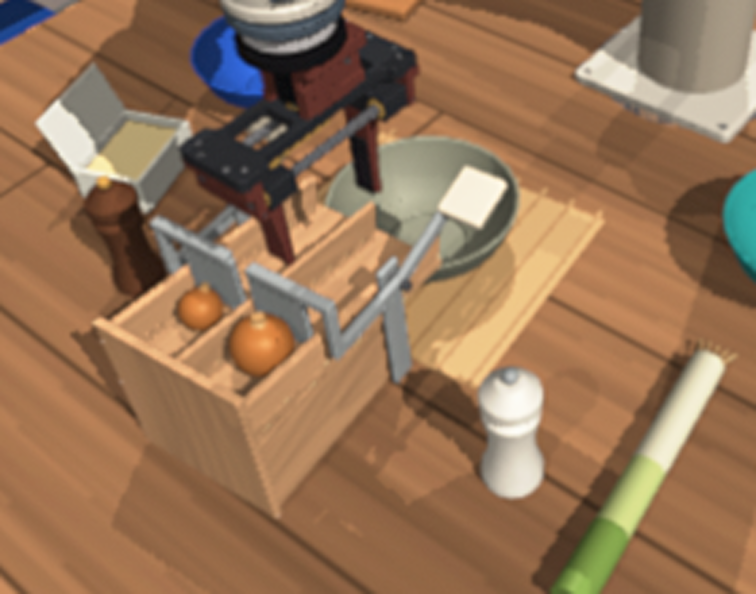

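View pics/side1.png

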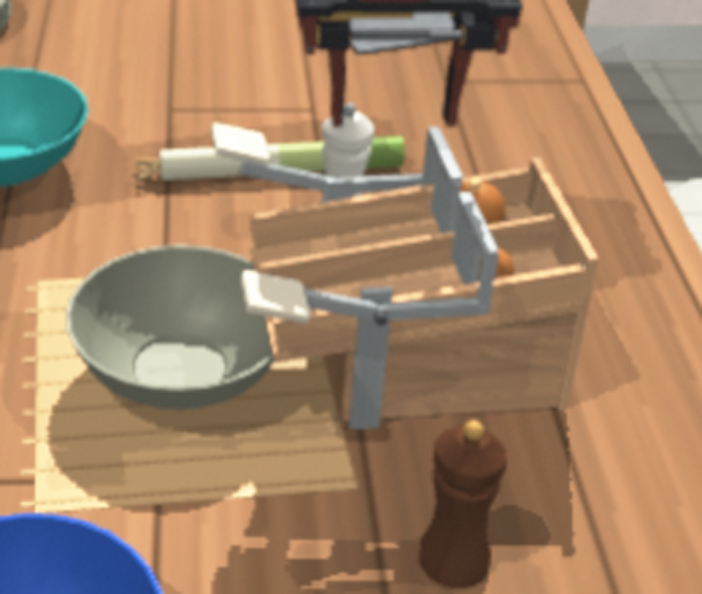

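```bash
cat >> h.py <<'E'
import pickle
from scipy.spatial.transform import Rotation as R
from scipy.optimize import least_squares
def proj(d,P):
    p=R.from_rotvec(d["rotation"]).as_matrix().T@(np.array(P)-d["xyz"]) if np.array(d["rotation"]).size==3 else np.array(d["rotation"]).T@(np.array(P)-d["xyz"])
    s=p[:2]/p[2]; s=s*(1+d["k1"]*(s@s)); K=np.array(d["camera_matrix"]); return K[:2,:2]@s+K[:2,2]
def tri(D,a,b):
    f=lambda P:np.r_[proj(D["scene"],P)-a,proj(D["side"],P)-b]
    r=least_squares(f,[600,0,150]);return r.x,r.cost
E
python3 - <<'E'
from h import *
D=pickle.load(open("d.pkl","rb"))
S=lambda u,v:np.array([100+u/2.7,130+v/2.7]);T=lambda u,v:np.array([200+u/2.7,130+v/2.7])
for n,a,b in [("padL",(473,196),(240,142)),("backL top",(240,400),(537,162)),("backR top",(97,323),(592,262)),("onL",(262,345),(489,202)),("white mill",(512,375),(348,110)),("dark mill",(103,183),(473,430)),("gateL top outer",(335,300),(431,131)),("gateL inner",(252,270),(458,185)),
 ("gateR ",(240,250),(462,200)),("gateR out",(157,223),(490,252))]:
    x,c=tri(D,S(*a),T(*b));print(n,np.round(x,1),round(c,1))
# chute pose fit: known points
m={"padL":None}
print(proj(D["scene"],[625,0,200]),proj(D["side"],[625,0,200]))
E
```

```text
padL [496.6  44.8 173.2] 0.2
backL top [762.4  30.8 160.6] 1.7
backR top [ 777.1 -119.2  159.4] 0.0
onL [711.3  -6.8 144. ] 6.3
white mill [608.7 168.6 134.5] 0.4
dark mill [ 654.4 -283.5  133.5] 0.0
gateL top outer [665.   40.4 188.4] 2.3
gateL inner [677.3 -40.  182.9] 1.3
gateR  [672.8 -63.3 185. ] 8.5
gateR out [ 687.  -142.2  186.7] 0.0
[221.38596712 218.68940434] [344.12687857 182.58235794]
```

The larger onion is in the left lane: it shows about 63 px across at scene crop (262,345), against about 43 px for the other at (200,307). Its paddle is the ivory pad at scene crop (473,196) and side crop (240,142), which triangulates to about (497, 45, 174). The blue and turquoise bowls are not involved. I'll raise the arm first, then move over the paddle with the fingers shut.

Call:
move_arm(steps=[[[0,0,-1],0,0],[[0,0,-1],0,0],[[0.3,-0.9,0],0,1],[[0.3,-0.9,0],0,1],[[0.3,-0.9,0],0,1],[[0.3,-0.9,0],0,1],[[0.3,-0.9,0],0,1],[[0.3,-0.7,0],0,1],[[0,0,0],0,1],[[0,0,0],0,1],[[0,0,0],0,1]])

```text
t: 2.02
ee_pos: [496.1, 44.9, 250.7]
orientation: [2.22, 2.221, 0.002]
ft_force: [0.6, 0.4, -0.0]
width: 31.1
grasp_force: 0.0
```

Run:
```python
from h import *
a=cams.get_image("scene")["image"][140:280,200:340,::-1];b=cams.get_image("side")["image"][110:250,230:370,::-1]
cv2.imwrite("pics/c2.png",cv2.resize(np.hstack([a,b]),(800,400),interpolation=cv2.INTER_CUBIC))
o=ctrl.get_obs();print(o["t"],o["ee_pos"],o["ft_force"],o["width"])
```

```text
2.1167 [496.09550964  44.78474196 250.38104081] [-0.49294989  0.51653165  0.53382364] 23.700859287382617
```

View pics/c2.png

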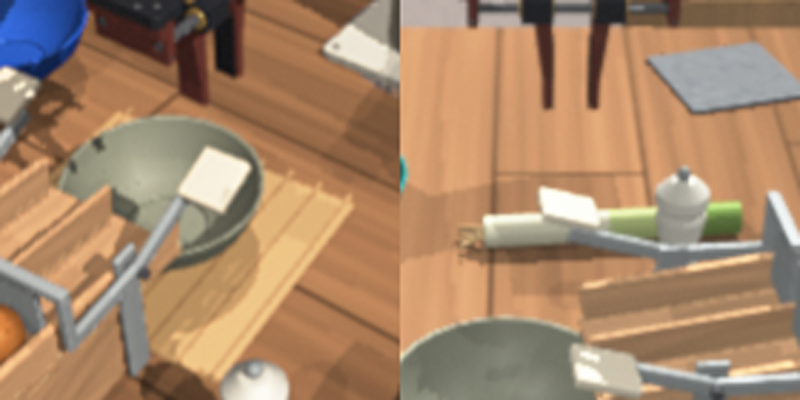

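The shut fingers are above the left paddle in both views (tips near (200,90) and (570,100), pad at (214,180) and (568,207)). Now I'll go down and press.

Call:
move_arm(steps=[[[0,-0.2,0.9],0,1],[[0,0,0.9],0,1],[[0,0,0.8],0,1],[[0,0,0.4],0,1],[[0,0,0.4],0,1],[[0,0,0.4],0,1],[[0,0,0.4],0,1],[[0,0,0],0,1]])

```text
t: 2.78
ee_pos: [490.0, 44.9, 144.1]
orientation: [-2.221, -2.221, 0.001]
ft_force: [1.9, 0.1, 2.3]
width: 0.7
grasp_force: 1.2
```

Call:
move_arm(steps=[[[0,0,0.4],0,1],[[0,0,0.4],0,1],[[0,0,0.2],0,1],[[0,0,0.1],0,1],[[0,0,0],0,1]])

```text
t: 3.2
ee_pos: [489.6, 45.0, 117.4]
orientation: [-2.221, -2.221, 0.001]
ft_force: [-1.2, -1.2, 0.2]
width: 0.6
grasp_force: 0.4
```

Run:
```python
from h import *
a=cams.get_image("scene")["image"][140:300,160:340,::-1];b=cams.get_image("side")["image"][130:290,230:410,::-1]
cv2.imwrite("pics/c3.png",cv2.resize(np.hstack([a,b]),(800,356),interpolation=cv2.INTER_CUBIC))
for i in range(3):
    o=ctrl.get_obs();print(o["t"],o["ee_pos"],o["ft_force"],o["moment"]); cams.get_image("wrist")
```

```text
3.3 [490.39564102  45.05338292 117.88010961] [ 0.53916664 -0.58431826 -0.10013216] [-0.01287891  0.02437817 -0.03565474]
3.35 [490.52292942  45.09007024 117.98980376] [ 0.85291174 -0.48302546 -1.96249493] [ 0.0283011  -0.03417283 -0.00820468]
3.4 [490.52617548  45.10310859 118.04380542] [ 0.2444436  -0.10811008 -0.09010615] [0.05045966 0.00694316 0.00893338]
```

View pics/c3.png

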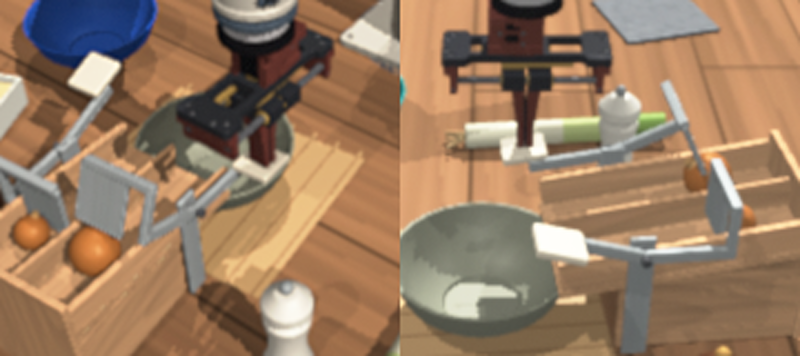

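The left gate is up and the finger is on the left paddle at (262,165) and (523,150). The onion is still near the gate. I'll press a little further to the stop and hold.

Call:
move_arm(steps=[[[0,0,0.1],0,1],[[0,0,0.1],0,1],[[0,0,0],0,1],[[0,0,0],0,1],[[0,0,0],0,1],[[0,0,0],0,1],[[0,0,0],0,1],[[0,0,0],0,1],[[0,0,0],0,1],[[0,0,0],0,1],[[0,0,0],0,1],[[0,0,0],0,1]])

```text
t: 4.45
ee_pos: [490.5, 45.1, 113.2]
orientation: [2.221, 2.221, 0.001]
ft_force: [0.1, -0.3, 5.2]
width: 0.6
grasp_force: 2.5
```

Run:
```python
from h import *
a=cams.get_image("scene")["image"][140:300,160:340,::-1];b=cams.get_image("side")["image"][130:290,230:410,::-1]
cv2.imwrite("pics/c4.png",cv2.resize(np.hstack([a,b]),(800,356),interpolation=cv2.INTER_CUBIC))
```

```text
(no output)
```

View pics/c4.png

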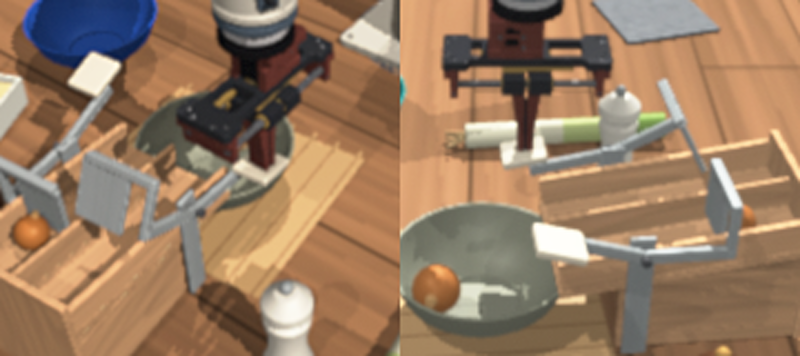

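The large onion is in the bowl at (436,288), and the small one is still behind its gate at (30,232). Now I'll let go, raising straight up.

Call:
move_arm(steps=[[[0,0,-0.4],0,1],[[0,0,-0.4],0,1],[[0,0,-0.4],0,1],[[0,0,-0.4],0,1],[[0,0,-0.4],0,1],[[0,0,-0.5],0,1],[[0,0,-0.5],0,1],[[0,0,-0.8],0,1],[[0,0,-1],0,1],[[0,0,-1],0,1],[[0,0,0],0,1],[[0,0,0],0,1],[[0,0,0],0,1],[[0,0,0],0,1],[[0,0,0],0,1],[[0,0,0],0,1],[[0,0,0],0,1],[[0,0,0],0,1],[[0,0,0],0,1],[[0,0,0],0,1]])

```text
t: 6.22
ee_pos: [490.0, 45.0, 257.7]
orientation: [-2.221, -2.221, 0.0]
ft_force: [0.0, -0.5, 0.2]
width: 0.2
grasp_force: 0.0
```

Call:
move_arm(steps=[[[0,0,0],0,1],[[0,0,0],0,1],[[0,0,0],0,1],[[0,0,0],0,1],[[0,0,0],0,1],[[0,0,0],0,1],[[0,0,0],0,1],[[0,0,0],0,1],[[0,0,0],0,1],[[0,0,0],0,1],[[0,0,0],0,1],[[0,0,0],0,1]])

```text
t: 7.22
ee_pos: [490.0, 45.0, 257.8]
orientation: [2.221, 2.221, 0.0]
ft_force: [0.0, -0.1, -0.4]
width: 0.6
grasp_force: 0.0
```

Run:
```python
from h import *
a=cams.get_image("scene")["image"][140:300,160:340,::-1]
for i in range(2):
    b=cams.get_image("side")["image"][130:290,230:410,::-1]
    print([(round(x["p"],2),np.round(x["rect"],1).tolist()) for x in cams.boxes_of("side","onion_large")])
    for _ in range(8): cams.get_image("side")
cv2.imwrite("pics/c5.png",cv2.resize(np.hstack([a,b]),(800,356),interpolation=cv2.INTER_CUBIC))
```

```text
[(0.75, [274.8, 261.2, 17.5, 23.4])]
[(0.65, [274.2, 261.4, 18.0, 19.1])]
```

View pics/c5.png

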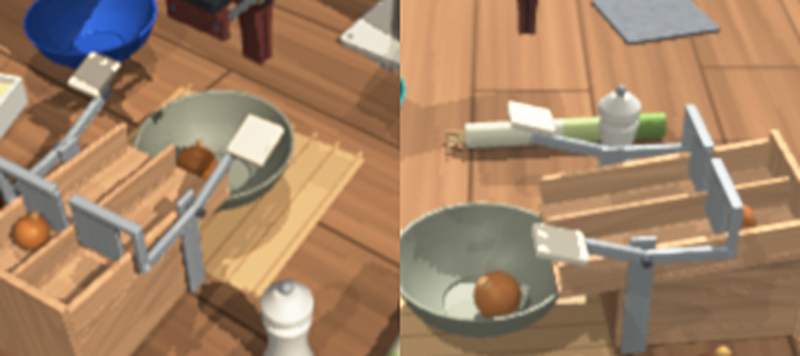

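Both gates are shut, the robot is clear, and the large onion lies in the bowl at (497,295). I'll wait a little for it to settle, then hand in.

Call:
move_arm(steps=[[[0,0,0],0,1],[[0,0,0],0,1],[[0,0,0],0,1],[[0,0,0],0,1],[[0,0,0],0,1],[[0,0,0],0,1],[[0,0,0],0,1],[[0,0,0],0,1],[[0,0,0],0,1],[[0,0,0],0,1],[[0,0,0],0,1],[[0,0,0],0,1],[[0,0,0],0,1],[[0,0,0],0,1],[[0,0,0],0,1],[[0,0,0],0,1],[[0,0,0],0,1],[[0,0,0],0,1],[[0,0,0],0,1],[[0,0,0],0,1]])

```text
t: 9.93
ee_pos: [490.0, 45.0, 257.8]
orientation: [2.221, 2.221, 0.0]
ft_force: [-0.1, -1.0, -0.1]
width: 0.3
grasp_force: 0.0
```

Run:
```python
from h import *
p=[]
for i in range(8):
    im=cams.get_image("side")["image"][220:290,235:310].astype(int)
    m=(im[...,0]-im[...,2])>60
    p.append(np.argwhere(m).mean(0))
p=np.round(p,2);print(p.tolist())
if np.ptp(p,axis=0).max()<1: print(ctrl.close_job())
```

```text
[[34.86, 37.64], [34.68, 37.75], [34.8, 37.77], [34.67, 37.69], [34.72, 37.74], [34.77, 37.62], [34.8, 37.72], [34.74, 37.75]]
the job is handed in; nothing more can be done
None
```

I handed the job in at about 10 s: the larger onion (left lane) is at rest in the bowl, both gates are shut, and the smaller onion is still behind its gate; I don't have the judge's verdict.

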